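Find the worn vibration foot of the roaster and mark it

TASK

The coffee roaster's three spring feet stand in a row on the service plate, and one has gone soft. With the fingertips press down each foot's blue pad in turn, from the robot's left to its right, to feel which is the softest; then push that foot's yellow tag all the way down and let go. Leave the other two tags up, and do not move the jar, the cup or the spanner; nothing needs gripping or lifting.

Things in the scene. Friction and masses are not known exactly. Their poses are not given: they have to be found in the camera images.
- plate: Flat aluminium service plate, 210 (x) x 370 (y) x 8 mm thick, fixed on the table. Origin at the centre of its underside. Its y axis runs along the row of the three feet and points to the robot's left, x away from the robot. Three look-alike vibration-damping feet stand on it in a row about 112 mm apart (each up to 8 mm out of line and turned up to 0.25 rad).
- pad_a_top (a point): Centre of the top face of foot a's blue round press pad (diameter 54 mm, 12 mm thick, on a steel coil spring, over a dark steel base 136 x 68 mm). At rest it is 82 mm above the table; it moves down with the pad. z up, x points from the foot's tag towards its pad. The letter says nothing of the foot's place in the row or of its stiffness: feet change places from run to run.
- pad_a (a joint): How far pad a is pressed down, m: within 0.4 mm of 0 at rest, 0.012 at its stop. It springs back when let go. Pressing a pad 7 mm down takes about 4.5 N on the softest foot and 10 N or more on each of the other two. A press of 3 mm or more with the fingertips counts as a press.
- tag_a_top (a point): Centre of the top face of foot a's yellow plastic tag, a flat tab 22 (x) x 30 (y) x 6 mm on a flat yellow stem in a black guide block, 65 mm from the pad's axis on the side towards the robot. About 64 mm above the table when up, 50 mm when fully down. z up.
- tag_a (a joint): How far tag a is pushed down, m: 0 to 0.002 at the start (up), 0.014 fully down at its stop. It slides stiffly (about 4 N) and stays where it is left.
- pad_b_top (a point): Centre of the top face of foot b's blue round press pad (diameter 54 mm, 12 mm thick, on a steel coil spring, over a dark steel base 136 x 68 mm). At rest it is 82 mm above the table; it moves down with the pad. z up, x points from the foot's tag towards its pad. The letter says nothing of the foot's place in the row or of its stiffness: feet change places from run to run.
- pad_b (a joint): How far pad b is pressed down, m: within 0.4 mm of 0 at rest, 0.012 at its stop. It springs back when let go. Pressing a pad 7 mm down takes about 4.5 N on the softest foot and 10 N or more on each of the other two. A press of 3 mm or more with the fingertips counts as a press.
- tag_b_top (a point): Centre of the top face of foot b's yellow plastic tag, a flat tab 22 (x) x 30 (y) x 6 mm on a flat yellow stem in a black guide block, 65 mm from the pad's axis on the side towards the robot. About 64 mm above the table when up, 50 mm when fully down. z up.
- tag_b (a joint): How far tag b is pushed down, m: 0 to 0.002 at the start (up), 0.014 fully down at its stop. It slides stiffly (about 4 N) and stays where it is left.
- pad_c_top (a point): Centre of the top face of foot c's blue round press pad (diameter 54 mm, 12 mm thick, on a steel coil spring, over a dark steel base 136 x 68 mm). At rest it is 82 mm above the table; it moves down with the pad. z up, x points from the foot's tag towards its pad. The letter says nothing of the foot's place in the row or of its stiffness: feet change places from run to run.
- pad_c (a joint): How far pad c is pressed down, m: within 0.4 mm of 0 at rest, 0.012 at its stop. It springs back when let go. Pressing a pad 7 mm down takes about 4.5 N on the softest foot and 10 N or more on each of the other two. A press of 3 mm or more with the fingertips counts as a press.
- tag_c_top (a point): Centre of the top face of foot c's yellow plastic tag, a flat tab 22 (x) x 30 (y) x 6 mm on a flat yellow stem in a black guide block, 65 mm from the pad's axis on the side towards the robot. About 64 mm above the table when up, 50 mm when fully down. z up.
- tag_c (a joint): How far tag c is pushed down, m: 0 to 0.002 at the start (up), 0.014 fully down at its stop. It slides stiffly (about 4 N) and stays where it is left.
- canister: Bystander: amber jar with steel lid, 72 mm diameter, 110 mm high, standing loose off the left end of the plate. Origin at the centre of its underside.
- cup: Bystander: white ceramic cup, rim 80 mm across, 70 mm high, standing loose off the right end of the plate. Origin at the centre of its underside.
- spanner: Bystander: steel spanner 160 mm long, lying loose on the table beyond the plate's far edge, about parallel to the row. Origin on its underside.

How it is judged (in metres and radians):
On the way, in this order (a step that is already met when the one before it is completed fails the run):
1. the left pad is pressed down at least 3 mm by the fingertips (((y of pad_a_top in the frame of plate above 0.055 m and value of joint pad_a above 0.003 m and contact force between pad_a and the fingers above 1 N) or (y of pad_b_top in the frame of plate above 0.055 m and value of joint pad_b above 0.003 m and contact force between pad_b and the fingers above 1 N) or (y of pad_c_top in the frame of plate above 0.055 m and value of joint pad_c above 0.003 m and contact force between pad_c and the fingers above 1 N))), for 0.05 s.
2. then the middle pad likewise (((y of pad_a_top in the frame of plate between -0.055 and 0.055 m and value of joint pad_a above 0.003 m and contact force between pad_a and the fingers above 1 N) or (y of pad_b_top in the frame of plate between -0.055 and 0.055 m and value of joint pad_b above 0.003 m and contact force between pad_b and the fingers above 1 N) or (y of pad_c_top in the frame of plate between -0.055 and 0.055 m and value of joint pad_c above 0.003 m and contact force between pad_c and the fingers above 1 N))), for 0.05 s.
3. then the right pad likewise (((y of pad_a_top in the frame of plate below -0.055 m and value of joint pad_a above 0.003 m and contact force between pad_a and the fingers above 1 N) or (y of pad_b_top in the frame of plate below -0.055 m and value of joint pad_b above 0.003 m and contact force between pad_b and the fingers above 1 N) or (y of pad_c_top in the frame of plate below -0.055 m and value of joint pad_c above 0.003 m and contact force between pad_c and the fingers above 1 N))), for 0.05 s.
4. then the softest foot's tag is pushed down by the fingertips (the softest spring is the one whose untouched pad rests 0.2 mm or more low, too little to see) (((value of joint pad_a above 0.0002 m and value of joint tag_a above 0.011 m and contact force between tag_a and the fingers above 0.5 N) or (value of joint pad_b above 0.0002 m and value of joint tag_b above 0.011 m and contact force between tag_b and the fingers above 0.5 N) or (value of joint pad_c above 0.0002 m and value of joint tag_c above 0.011 m and contact force between tag_c and the fingers above 0.5 N))), for 0.05 s.
At the end, for the whole second after the job is handed in: The softest foot's tag is at least 11 mm down of its 14 mm, the other two tags are less than 5 mm down, all three pads have sprung back to within 2 mm, and jar, cup and spanner are within 15 mm of where they stood (((value of joint pad_a above 0.0002 m and value of joint tag_a above 0.011 m) or (value of joint pad_a below 0.0002 m and value of joint tag_a below 0.005 m)) and ((value of joint pad_b above 0.0002 m and value of joint tag_b above 0.011 m) or (value of joint pad_b below 0.0002 m and value of joint tag_b below 0.005 m)) and ((value of joint pad_c above 0.0002 m and value of joint tag_c above 0.011 m) or (value of joint pad_c below 0.0002 m and value of joint tag_c below 0.005 m)) and value of joint any of tag_a, tag_b, tag_c above 0.011 m and value of joint each of pad_a, pad_b, pad_c below 0.002 m and distance of each of canister, cup, spanner from where it was at the start of the episode below 0.015 m); the robot touches nothing.
It fails at once if the tag of a foot that is not the softest is pushed down 5 mm or more ((value of joint pad_a below 0.0002 m and not (value of joint tag_a below 0.005 m)) or (value of joint pad_b below 0.0002 m and not (value of joint tag_b below 0.005 m)) or (value of joint pad_c below 0.0002 m and not (value of joint tag_c below 0.005 m))).
It fails at once if the jar, cup or spanner is shifted, lifted or carried by more than 15 mm, or the jar or cup is tipped (distance of any of canister, cup, spanner from where it was at the start of the episode above 0.015 m or angle between any of canister, cup's own z axis and vertical above 0.35 rad).
It also fails if it takes over 51 s, if anything falls off the work surface, if the arm or the gripper's body presses on something with over 40 N, if the wrist force passes 120 N, or if a joint passes its speed limit or range.

ROBOT

A 6-joint arm with a two-finger parallel gripper is mounted at the origin on the work surface. World frame = base frame: x ahead of the robot, y to its left, z up, the work surface at z = 0. Lengths are in mm, angles in rad, forces in N, time in s.
With the tool pointing down it reaches from about 350 to 775 mm from the base axis. Payload 7.3 kg.
Tool frame: the origin (TCP) lies on the centre line of the jaws, within the pads' length; the fingertips stand 17 mm ahead of it and the grasp point (between the pads) lies 2 mm behind it; z points along the fingers, y is the line along which they close (so a half turn about z gives the same grasp; the last joint's range is limited). The gripper opens to 92 mm and grips with 3 to 60 N. Pads are 19 mm wide; open, the fingers measure 130 mm over their backs; the gripper's body (75 mm by 190 mm) begins 47 mm behind the grasp point.
Start: joints at [1.059, 0.342, 1.524, -0, 1.275, -0.146], TCP at [187.777, 490.289, 243.741] pointing down, gripper open.
Joint ranges: [-2.53, 2.53], [-0.77, 2.02], [0.04, 2.7], [-1, 4.14], [0.28, 2.66], [-3.11, 3.11]. Speed limits (rad/s): [2.57, 2.57, 3.14, 3.14, 3.14, 3.14].

INTERFACE

Orientations are given as [roll, pitch, yaw] about the fixed x, y, z axes, in that order (R = Rz(yaw) Ry(pitch) Rx(roll)).
In Python, from plant import bot gives the robot as it stands. The module is installed in compiled form; this text tells all that it offers.
- The arm moves only by the shell command python3 -m pendant 'ROWS'. ROWS is JSON, a list of rows, each a list of 3 entries, a list of its own where there are three numbers: the shift along the world's x, y, z as a fraction of full scale, then the turn, a rotation vector about the world's x, y, z as a fraction of full scale, then the opening, from -1 (shut) to 1 (fully open), so that 0 is half open. In form: [[[tx, ty, tz], [rx, ry, rz], claw], ...]. A call has exactly 10 rows; each row shifts and turns the commanded pose from where the row before left it; what a row does not reach is not made up. Full scale, the value 1, is 30 mm for a shift and 0.12 rad for a turn. A row lasts 1/12 s, in which the tool goes at most 41.7 mm and 7.16 degrees, less where a joint would pass 70% of its speed; a pose out of reach is approached as far as the arm can. A call with a number of a shift or a turn outside -1 to 1 is refused whole. A call with a gripper value outside its range is refused whole. The fingers move at their own pace and stop on an object; the grip force is fixed at half the most. Time passes only in rows, so rows that do not move let the fingers close, or fill a call up. It gives the time, the measured TCP pose, the force, the opening and the grip force at its end, in the units of the state.
- bot.get_obs(): the state, without advancing time (a new reading comes with each control period).
- bot.capture(name): name is "side" or "top" or "wrist"; returns the picture (384x512x3 uint8, blue, green, red); there is no depth.
- bot.camera_params(name): a dict with "fovy" (degrees; the focal length in pixels is half the picture's height over the tangent of half this angle, whatever the lens; pixels are square), "cx", "cy" (the principal point, pixels), "distortion" ([k1, k2, p1, p2, k3] as OpenCV has them; the pictures are not rectified), "camera_from_world" (4x4, takes a point from world to camera coordinates). Camera axes: x right, y down, z forward; pixel columns grow to the right and rows downward; lengths in mm; the calibration is good to about 2 mm. A picture is of the moment at which its call begins: read the wrist's pose just before it. camera_params takes no time and is no camera call; for the wrist camera it gives the pose at the moment of the call.
- bot.close_job(): hands the job in; it is judged then, once.
The state is a dict: "time": time; "joint_positions": joint angles; "dq": joint speeds; "tau": joint torques, N m; "tool_pos": TCP position; "tcp_rot": TCP orientation; "contact_force": force on the tool from outside, world axes, zero at the start; "moment": the same for the moment, N m; "grip_width": finger opening in mm; "finger_force": force on a finger pad.
Only numpy, scipy, OpenCV 4.12 (cv2) and the standard library are available. Lean on these libraries where they do the work, as an engineer would, in place of code of your own. Each camera call takes 0.05 s, during which the arm holds its last target. There are 200 camera calls.

## Working session

There is one attempt and no reset: what is moved stays moved. The work goes in short steps, Python scripts to look and compute and a shell command to move; the robot and the scene stay as the last step left them, time stands still between calls to the robot, and variables do not carry over. Pictures are saved under pics/ and viewed, at most 10 in all, crops included, and the job is handed in when it is done.

```bash
mkdir -p pics; cat > h.py <<'E'
import numpy as np, cv2
from plant import bot
def cam(n):
    p=bot.camera_params(n); f=192/np.tan(np.radians(p['fovy'])/2)
    return np.array([[f,0,p['cx']],[0,f,p['cy']],[0,0,1]]),np.array(p['distortion'],float),np.array(p['camera_from_world'])
def loc(n,uv,z,c=None):
    K,d,T=c or cam(n)
    q=cv2.undistortPoints(np.array(uv,float).reshape(-1,1,2),K,d).reshape(-1,2)
    R,t=T[:3,:3],T[:3,3]; o=-R.T@t
    r=np.c_[q,np.ones(len(q))]@R
    return o+r*((z-o[2])/r[:,2])[:,None]
E
python3 - <<'E'
from h import *
print(bot.get_obs())
for n in("top","side"):
    cv2.imwrite(f"pics/{n}0.png",cv2.resize(bot.capture(n),(768,576)))
    print(cam(n))
E
```

```text
{'time': 0.0, 'joint_positions': array([ 1.05902653e+00,  3.42736819e-01,  1.52502446e+00,  1.44334409e-05,
        1.27537638e+00, -1.45999412e-01]), 'dq': array([ 7.63624664e-04, -1.52985927e-03, -1.22791553e-03,  1.23392728e-03,
       -3.50434247e-05, -1.08414515e-03]), 'tau': array([ 5.98592960e-04, -4.31237626e+01, -2.44218528e+01,  7.18666683e-02,
        5.61051350e-02, -1.68598258e-04]), 'tool_pos': array([187.56432147, 489.94743932, 243.03502327]), 'tcp_rot': array([-3.14006610e+00, -2.38423772e-04,  2.77581787e+00]), 'contact_force': array([ 1.33351279,  0.35789606, -0.53585891]), 'moment': array([ 0.02251987,  0.06136183, -0.00424007]), 'finger_force': 0.0, 'grip_width': 91.93293632229776}
(array([[363.97240713,   0.        , 253.89280984],
       [  0.        , 363.97240713, 190.77775641],
       [  0.        ,   0.        ,   1.        ]]), array([-0.0013567,  0.       ,  0.       ,  0.       ,  0.       ]), array([[ 1.43357578e-02, -9.99830197e-01,  1.15785996e-02,
        -1.03104471e+01],
       [-9.88326598e-01, -1.59254511e-02, -1.51515400e-01,
         6.36754023e+02],
       [ 1.51674066e-01, -9.27134988e-03, -9.88387080e-01,
         9.06371262e+02],
       [ 0.00000000e+00,  0.00000000e+00,  0.00000000e+00,
         1.00000000e+00]]))
(array([[359.68360967,   0.        , 253.1936148 ],
       [  0.        , 359.68360967, 191.54651952],
       [  0.        ,   0.        ,   1.        ]]), array([-0.05292542,  0.        ,  0.        ,  0.        ,  0.        ]), array([[ 9.27804660e-01, -3.72847000e-01,  1.27916582e-02,
        -5.81661719e+02],
       [-1.92513241e-01, -5.07863040e-01, -8.39650990e-01,
         1.85567609e+02],
       [ 3.19557763e-01,  7.76569538e-01, -5.42975680e-01,
         8.39973346e+02],
       [ 0.00000000e+00,  0.00000000e+00,  0.00000000e+00,
         1.00000000e+00]]))
```

View pics/top0.png

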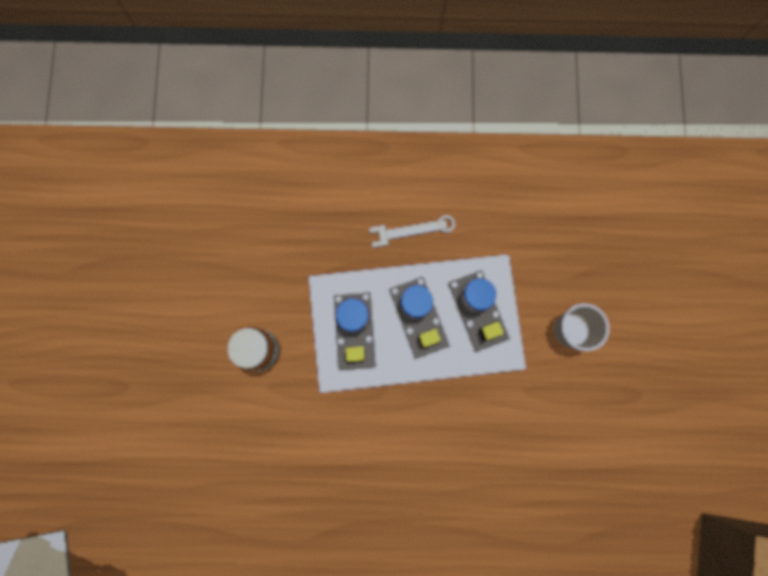

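View pics/side0.png

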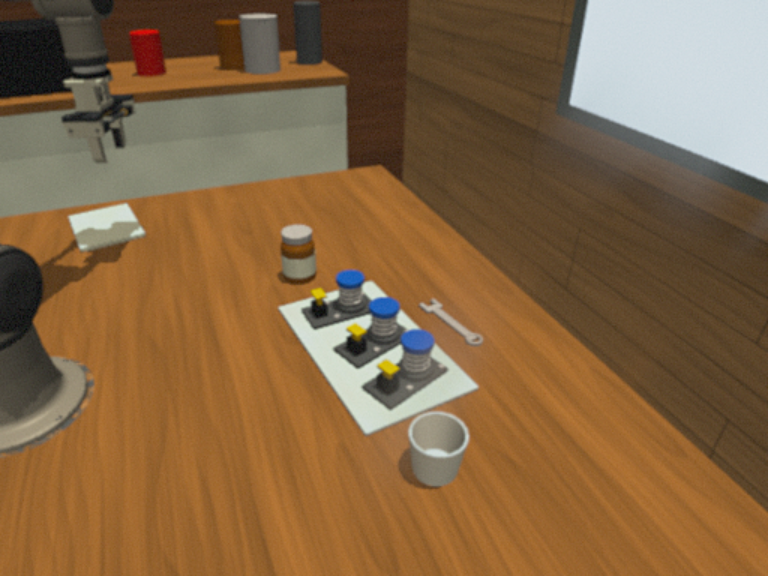

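The top view shows pads at about (352,315), (417,301) and (480,294), with tags at (355,354), (430,338) and (492,331). The jar is at (250,348) and the cup at (582,328). The side view agrees.

```bash
cat > m.py <<'E'
from h import *
im=cv2.imread("pics/top0.png")
hsv=cv2.cvtColor(im,cv2.COLOR_BGR2HSV)
s=lambda p:(np.array(p)+.5)/1.5-.5
for nm,lo,hi,z in(("pad",(100,120,60),(125,255,255),82),("tag",(22,120,90),(35,255,255),64)):
    m=cv2.inRange(hsv,lo,hi); n,l,st,c=cv2.connectedComponentsWithStats(m)
    for i in range(1,n):
        if st[i,4]>100: print(nm,st[i],c[i].round(1),loc("top",s(c[i]),z).round(1))
print("plate",loc("top",s([[310,275],[509,255],[525,370],[320,392]]),8).round(1))
print("jar",loc("top",s([247,348]),110),"cup",loc("top",s([584,327]),70))
E
python3 m.py
```

```text
pad [464 279  31  32 725] [479.6 294.2] [[ 621.1 -166.7   82. ]]
pad [401 286  31  32 746] [416.2 301.4] [[607.2 -59.7  82. ]]
pad [337 299  31  33 785] [351.6 314.9] [[582.8  48.4  82. ]]
tag [482 323  21  17 234] [491.9 330.7] [[ 561.2 -190.3   64. ]]
tag [420 330  19  17 234] [429.  338.1] [[547.  -83.1  64. ]]
tag [346 347  18  15 242] [354.5 354.1] [[518.3  42.7  64. ]]
plate [[ 662.1  129.2    8. ]
 [ 705.5 -236.2    8. ]
 [ 496.  -260.5    8. ]
 [ 452.3  104.4    8. ]]
jar [[524.07896242 213.47564458 110.        ]] cup [[ 569.40047436 -345.90028194   70.        ]]
```

```bash
python3 -m pendant '[[[0.66,-0.74,0],[0,0,0],-1],[[0.66,-0.74,0],[0,0,0],-1],[[0.66,-0.74,0],[0,0,0],-1],[[0.66,-0.74,0],[0,0,0],-1],[[0.66,-0.74,0],[0,0,0],-1],[[0.66,-0.74,0],[0,0,0],-1],[[0.66,-0.74,0],[0,0,0],-1],[[0.66,-0.74,0],[0,0,0],-1],[[0.66,-0.74,0],[0,0,0],-1],[[0.66,-0.74,0],[0,0,0],-1]]'
python3 -m pendant '[[[0.66,-0.74,0],[0,0,0],-1],[[0.66,-0.74,0],[0,0,0],-1],[[0.66,-0.74,0],[0,0,0],-1],[[0.66,-0.74,0],[0,0,0],-1],[[0.66,-0.74,0],[0,0,0],-1],[[0.66,-0.74,0],[0,0,0],-1],[[0.66,-0.74,0],[0,0,0],-1],[[0.66,-0.74,0],[0,0,0],-1],[[0.66,-0.74,0],[0,0,0],-1],[[0,0,0],[0,0,0],-1]]'
```

```text
time: 0.93
tool_pos: [386.3, 267.0, 243.5]
tcp_rot: [-3.141, -0.0, 2.776]
contact_force: [0.4, -1.0, 0.7]
grip_width: 29.3
finger_force: 0.0
time: 1.77
tool_pos: [566.6, 64.5, 242.8]
tcp_rot: [-3.14, 0.001, 2.772]
contact_force: [-0.6, -0.0, -0.1]
grip_width: 0.3
finger_force: 0.0
```

```bash
python3 -m pendant '[[[0.27,-0.27,0],[0,0,0],-1],[[0.27,-0.27,-0.4],[0,0,0],-1],[[0,0,-0.6],[0,0,0],-1],[[0,0,-0.8],[0,0,0],-1],[[0,0,-0.8],[0,0,0],-1],[[0,0,-0.8],[0,0,0],-1],[[0,0,-0.6],[0,0,0],-1],[[0,0,-0.3],[0,0,0],-1],[[0,0,0],[0,0,0],-1],[[0,0,0],[0,0,0],-1]]'
python3 - <<'E'
from h import *
o=bot.get_obs();print(o['tool_pos'],o['contact_force'])
cv2.imwrite("pics/side1.png",cv2.resize(bot.capture("side")[150:300,180:330],(600,600),interpolation=cv2.INTER_CUBIC))
E
```

```text
time: 2.6
tool_pos: [580.2, 52.5, 114.7]
tcp_rot: [-3.142, -0.0, 2.776]
contact_force: [0.1, -0.8, -0.0]
grip_width: 0.2
finger_force: 0.0
[580.23467504  52.54127518 114.69198216] [ 0.07353816 -0.76756171 -0.00104378]
```

View pics/side1.png

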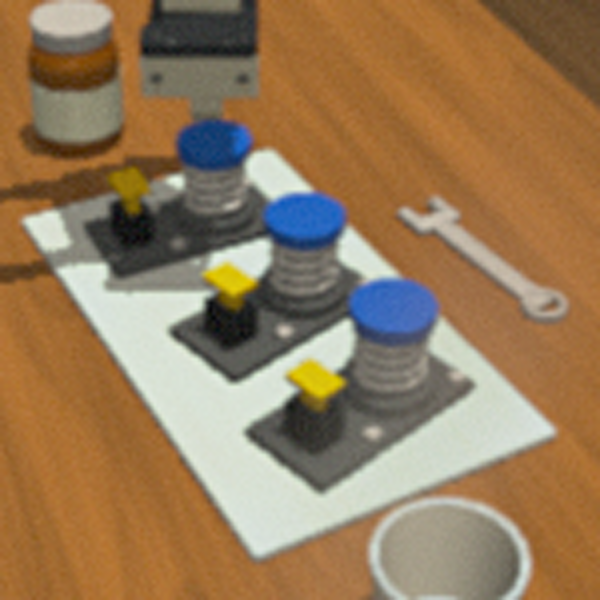

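The side crop shows the closed fingertips at about (205,112), just above the left pad at (214,143).

```bash
python3 -m pendant '[[[0.08,-0.13,-0.2],[0,0,0],-1],[[0,0,-0.2],[0,0,0],-1],[[0,0,-0.1],[0,0,0],-1],[[0,0,-0.1],[0,0,0],-1],[[0,0,-0.05],[0,0,0],-1],[[0,0,-0.05],[0,0,0],-1],[[0,0,-0.05],[0,0,0],-1],[[0,0,0],[0,0,0],-1],[[0,0,0],[0,0,0],-1],[[0,0,0],[0,0,0],-1]]'
python3 -m pendant '[[[0,0,0],[0,0,0],-1],[[0,0,0],[0,0,0],-1],[[0,0,0],[0,0,0],-1],[[0,0,0],[0,0,0],-1],[[0,0,0],[0,0,0],-1],[[0,0,0],[0,0,0],-1],[[0,0,0],[0,0,0],-1],[[0,0,0],[0,0,0],-1],[[0,0,0],[0,0,0],-1],[[0,0,0],[0,0,0],-1]]'
```

```text
time: 3.48
tool_pos: [582.7, 48.2, 93.6]
tcp_rot: [-3.142, 0.001, 2.776]
contact_force: [-3.9, -2.0, 9.6]
grip_width: 0.6
finger_force: 5.0
time: 4.32
tool_pos: [582.7, 48.2, 93.6]
tcp_rot: [-3.142, 0.001, 2.776]
contact_force: [-3.1, -1.2, 9.4]
grip_width: 0.5
finger_force: 5.0
```

```bash
python3 -m pendant '[[[0,0,-0.05],[0,0,0],-1],[[0,0,-0.05],[0,0,0],-1],[[0,0,0],[0,0,0],-1],[[0,0,0],[0,0,0],-1],[[0,0,0],[0,0,0],-1],[[0,0,0],[0,0,0],-1],[[0,0,0],[0,0,0],-1],[[0,0,0],[0,0,0],-1],[[0,0,0],[0,0,0],-1],[[0,0,0],[0,0,0],-1]]'
```

```text
time: 5.15
tool_pos: [582.7, 48.2, 91.2]
tcp_rot: [3.142, 0.001, 2.776]
contact_force: [-4.5, -1.5, 14.4]
grip_width: 0.0
finger_force: 7.1
```

```bash
python3 -m pendant '[[[0,0,0.5],[0,0,0],-1],[[0,0,0.8],[0,0,0],-1],[[0.1,-0.4,0],[0,0,0],-1],[[0.2,-0.8,0],[0,0,0],-1],[[0.2,-0.9,0],[0,0,0],-1],[[0.2,-0.9,0],[0,0,0],-1],[[0.12,-0.6,0],[0,0,0],-1],[[0,0,-0.3],[0,0,0],-1],[[0,0,-0.4],[0,0,0],-1],[[0,0,0],[0,0,0],-1]]'
python3 -m pendant '[[[0,0,-0.1],[0,0,0],-1],[[0,0,-0.1],[0,0,0],-1],[[0,0,-0.1],[0,0,0],-1],[[0,0,-0.1],[0,0,0],-1],[[0,0,-0.05],[0,0,0],-1],[[0,0,-0.05],[0,0,0],-1],[[0,0,0],[0,0,0],-1],[[0,0,0],[0,0,0],-1],[[0,0,0],[0,0,0],-1],[[0,0,0],[0,0,0],-1]]'
```

```text
time: 5.98
tool_pos: [605.5, -59.3, 104.3]
tcp_rot: [-3.141, -0.005, 2.775]
contact_force: [-1.1, 0.3, -1.0]
grip_width: 0.5
finger_force: 0.0
time: 6.82
tool_pos: [607.4, -59.4, 92.6]
tcp_rot: [3.141, 0.001, 2.776]
contact_force: [-0.7, 4.1, 3.6]
grip_width: 0.5
finger_force: 2.1
```

```bash
python3 -m pendant '[[[0,0,-0.04],[0,0,0],-1],[[0,0,0],[0,0,0],-1],[[0,0,0],[0,0,0],-1],[[0,0,0],[0,0,0],-1],[[0,0,0],[0,0,0],-1],[[0,0,0],[0,0,0],-1],[[0,0,0],[0,0,0],-1],[[0,0,0],[0,0,0],-1],[[0,0,0],[0,0,0],-1],[[0,0,0],[0,0,0],-1]]'
python3 -m pendant '[[[0,0,0.5],[0,0,0],-1],[[0,0,0.8],[0,0,0],-1],[[0.05,-0.4,0],[0,0,0],-1],[[0.1,-0.8,0],[0,0,0],-1],[[0.1,-0.9,0],[0,0,0],-1],[[0.1,-0.9,0],[0,0,0],-1],[[0.1,-0.57,0],[0,0,0],-1],[[0,0,-0.3],[0,0,0],-1],[[0,0,-0.4],[0,0,0],-1],[[0,0,0],[0,0,0],-1]]'
python3 -m pendant '[[[0,0,-0.1],[0,0,0],-1],[[0,0,-0.1],[0,0,0],-1],[[0,0,-0.1],[0,0,0],-1],[[0,0,-0.1],[0,0,0],-1],[[0,0,-0.05],[0,0,0],-1],[[0,0,-0.05],[0,0,0],-1],[[0,0,-0.05],[0,0,0],-1],[[0,0,0],[0,0,0],-1],[[0,0,0],[0,0,0],-1],[[0,0,0],[0,0,0],-1]]'
```

```text
time: 7.65
tool_pos: [607.4, -59.5, 91.2]
tcp_rot: [3.141, 0.001, 2.776]
contact_force: [-0.0, 4.7, 4.7]
grip_width: 0.3
finger_force: 2.5
time: 8.48
tool_pos: [618.7, -165.5, 105.3]
tcp_rot: [3.141, -0.006, 2.776]
contact_force: [-1.0, 0.8, -0.2]
grip_width: 0.5
finger_force: 0.0
time: 9.32
tool_pos: [620.9, -166.0, 93.8]
tcp_rot: [3.141, 0.001, 2.776]
contact_force: [-1.5, 3.5, 8.2]
grip_width: 0.4
finger_force: 4.0
```

The left foot took about 14 N at 7.8 mm and the right about 8 N at 5.2 mm. The middle took only 4.7 N at 7.8 mm, so the middle foot is the soft one. Next I move to its tag.

```bash
python3 -m pendant '[[[0,0,0.5],[0,0,0],-1],[[0,0,0.8],[0,0,0],-1],[[-0.3,0.35,0],[0,0,0],-1],[[-0.6,0.7,0],[0,0,0],-1],[[-0.6,0.7,0],[0,0,0],-1],[[-0.6,0.6,0],[0,0,0],-1],[[-0.36,0.42,0],[0,0,0],-1],[[0,0,-0.5],[0,0,0],-1],[[0,0,-0.6],[0,0,0],-1],[[0,0,0],[0,0,0],-1]]'
python3 - <<'E'
from h import *
o=bot.get_obs();print(o['tool_pos'],o['contact_force'])
cv2.imwrite("pics/side2.png",cv2.resize(bot.capture("side")[150:300,180:330],(600,600),interpolation=cv2.INTER_CUBIC))
E
```

```text
time: 10.15
tool_pos: [545.1, -82.9, 96.2]
tcp_rot: [-3.141, -0.004, 2.776]
contact_force: [-0.6, 0.5, -1.0]
grip_width: 0.7
finger_force: 0.0
[545.1317641  -82.88591518  96.1985263 ] [-0.61935292  0.522146   -0.97586552]
```

View pics/side2.png

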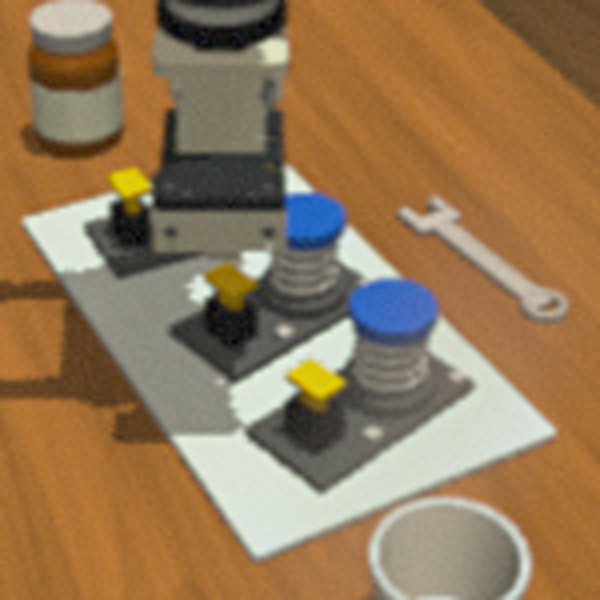

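The tag is still up at (232,283). The tips themselves are hidden behind the gripper body, but the xy position matches the measured tag.

```bash
python3 -m pendant '[[[0,0,-0.2],[0,0,0],-1],[[0,0,-0.1],[0,0,0],-1],[[0,0,-0.1],[0,0,0],-1],[[0,0,-0.1],[0,0,0],-1],[[0,0,-0.1],[0,0,0],-1],[[0,0,-0.1],[0,0,0],-1],[[0,0,-0.1],[0,0,0],-1],[[0,0,0],[0,0,0],-1],[[0,0,0],[0,0,0],-1],[[0,0,0],[0,0,0],-1]]'
```

```text
time: 11.03
tool_pos: [546.8, -83.5, 74.4]
tcp_rot: [3.142, -0.0, 2.776]
contact_force: [0.5, 0.3, -0.1]
grip_width: 0.3
finger_force: 0.0
```

```bash
python3 - <<'E'
from h import *
a=bot.capture("wrist"); b=bot.capture("side")[150:300,180:330]
cv2.imwrite("pics/w3.png",np.hstack([cv2.resize(a,(440,330)),cv2.resize(b,(330,330),interpolation=cv2.INTER_CUBIC)]))
E
```

```text
(no output)
```

View pics/w3.png

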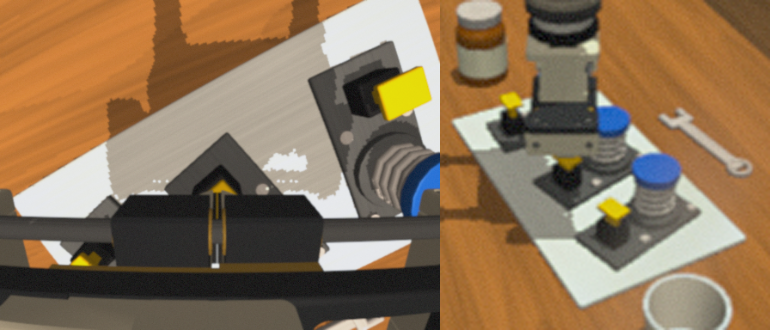

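The wrist view shows the closed fingers centred over the middle tag, with only its yellow corner at (222,185) showing. I keep pushing down.

```bash
python3 -m pendant '[[[0,0,-0.08],[0,0,0],-1],[[0,0,-0.08],[0,0,0],-1],[[0,0,-0.08],[0,0,0],-1],[[0,0,0],[0,0,0],-1],[[0,0,0],[0,0,0],-1],[[0,0,0],[0,0,0],-1],[[0,0,0],[0,0,0],-1],[[0,0,0],[0,0,0],-1],[[0,0,0],[0,0,0],-1],[[0,0,0],[0,0,0],-1]]'
```

```text
time: 11.97
tool_pos: [547.0, -83.6, 67.3]
tcp_rot: [3.141, 0.0, 2.776]
contact_force: [1.3, 0.5, 2.3]
grip_width: 0.4
finger_force: 0.8
```

Contact is now felt near the stop height, so I press a little further to bottom it out.

```bash
python3 -m pendant '[[[0,0,-0.04],[0,0,0],-1],[[0,0,-0.04],[0,0,0],-1],[[0,0,0],[0,0,0],-1],[[0,0,0],[0,0,0],-1],[[0,0,0],[0,0,0],-1],[[0,0,0],[0,0,0],-1],[[0,0,0],[0,0,0],-1],[[0,0,0],[0,0,0],-1],[[0,0,0],[0,0,0],-1],[[0,0,0],[0,0,0],-1]]'
```

```text
time: 12.8
tool_pos: [547.1, -83.6, 67.0]
tcp_rot: [3.141, 0.001, 2.776]
contact_force: [-5.4, 1.4, 19.5]
grip_width: 0.1
finger_force: 9.8
```

The tag is at its stop: 19.5 N with the tip at 50 mm. I'll let go, rise and check.

```bash
python3 -m pendant '[[[0,0,0.2],[0,0,0],-1],[[0,0,0.6],[0,0,0],-1],[[0,0,0.9],[0,0,0],-1],[[0,0,0.9],[0,0,0],-1],[[0,0,0.9],[0,0,0],-1],[[0,0,0.9],[0,0,0],-1],[[0,0,0.9],[0,0,0],-1],[[0,0,0.4],[0,0,0],-1],[[0,0,0],[0,0,0],-1],[[0,0,0],[0,0,0],-1]]'
python3 - <<'E'
from h import *
cv2.imwrite("pics/side4.png",cv2.resize(bot.capture("side")[150:300,180:330],(600,600),interpolation=cv2.INTER_CUBIC))
E
```

```text
time: 13.63
tool_pos: [546.7, -83.6, 235.7]
tcp_rot: [3.142, 0.0, 2.776]
contact_force: [-0.1, -0.2, 0.1]
grip_width: 0.2
finger_force: 0.0
```

View pics/side4.png

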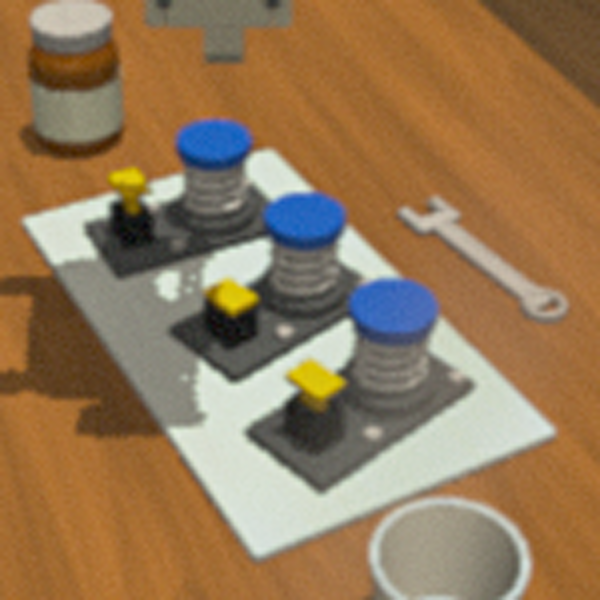

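The middle tag at (232,298) sits down on its guide. The other two tags and all three pads are up, and the jar, cup and spanner haven't moved.

```bash
python3 -c "from plant import bot; print(bot.close_job())"
```

```text
the job is handed in; nothing more can be done
None
```

I pressed the three pads from left to right, found the middle foot softest (4.7 N at about 8 mm, against 14.4 N on the left at that depth and 8.2 N on the right at about 5 mm), pushed its tag down to the stop and handed the job in; the last picture showed the other two tags up and the jar, cup and spanner unmoved, but no verdict was returned.

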